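# Coating check on a rack power unit: zero block home, gauge held square on the ring

## Task

The coating gauge has just been zeroed, so first put the plain steel zero block back into its own slot in the foam tray, fully home, and let go of it. Then take the gauge out of its desk stand and hold it on the tilted power unit: nose inside the printed ring, square to the sloping face, with a light push of about 4 N so that the sprung nose is about half-way in (not bottomed). Finish while still holding the gauge there, do not press hard or shift the unit, and leave the other things where they are.

Things in the scene. Friction and masses are not known exactly. Their poses are not given: they have to be found in the camera images.
- block: zero block, the only bare steel block lying on the bench: 30 (x) x 50 (y) x 22 (z) mm, about 0.25 kg; origin at the centre of its underside, z up
- slot (a point): the zero block's own slot in the foam tray, a 34 (x) x 54 (y) mm recess 12 mm deep: centre of its floor, axes as the tray, z up. A seated block has its origin here, its long side along y (either way round), and stands 10 mm out of the foam. The nearest neighbour piece is 28 mm from the slot's -y side
- tray: gauge-kit tray, white foam in a grey frame, 140 (x) x 210 (y) x 34 (z) mm, fixed; origin at the centre of its underside. In its row at x = +34 mm: the block's slot at y = +50, the disc at -22, the square at -68; on its -x side a large empty recess 56 x 116 mm for the gauge. All recesses 12 mm deep. Tray and desk stand may swap sides
- disc: steel disc 30 mm across, 20 mm high, in its round recess in the tray; stays there. Origin at the centre of its underside
- square: steel square block 24 x 24 x 20 mm in its recess in the tray; stays there. Origin at the centre of its underside
- dock: black desk stand of the gauge, fixed on the bench: foot 90 (x) x 100 (y) x 8 mm, on it an open-topped upright pocket, 44 (x) x 68 (y) mm outside, rim 56 mm above the bench, inside 32 x 56 mm. Origin at the centre of its underside
- gauge: coating gauge, loose, about 0.2 kg: grey housing 28 (x) x 52 (y) x 110 (z) mm, standing nose down in the stand's pocket (2 mm play), 88 mm of it above the rim. Origin: centre of the housing's lower end, 34 mm above the bench in the stand; z along the housing away from the nose, display on -x. Below: steel sleeve 18 mm across, 12 long, then the sprung nose, tip at z = -22 mm
- tip (a point): tip of the gauge's sprung nose (10 mm across, round-ended), on the gauge's axis, 22 mm below the housing's lower end when not pressed; axes as the gauge
- nose (a joint): how far the gauge's sprung nose is pushed in: 0 out (m), 0.008 bottomed. The spring starts to give at 2 N, takes 4 N at 0.004 and 6 N at 0.008
- unit: black rack power unit, 66 (x) x 400 (y) x 50 (z) mm, six outlets in a row, clamped in a grey tilting stand and turned towards the robot by 10 to 24 degrees. Origin at the tilt axis, 80 mm above the bench; z is the normal of its sloping upper face, which lies 70 mm from the origin along z; y along the unit. The tilt is stiff and stays put; the foot below is 170 x 270 x 10 mm
- spot (a point): centre of the printed white ring (25 mm inside, 31 mm outside diameter) on the blank panel of the unit's sloping upper face, between the outlets and the meter window; the point lies on the face, z is the face's normal (up and towards the robot), y along the unit
- tape: roll of tape lying flat, 92 mm across, 48 mm high; stays. Origin at the centre of its underside
- bracket: steel L-shaped rack ear, 44 x 60 x 40 mm; stays. Origin at the centre of the underside of its flat leg
Not all that is in view belongs to the job. Leave any purple look-alike of the block alone.

How it is judged:
On the way, in this order (a step that is already met when the one before it is completed fails the run):
1. the zero block is fully home in its own slot and let go (horizontal distance between block and slot below 0.004 m and z of block in the frame of slot between -0.003 and 0.003 m and angle between block's own z axis and vertical below 0.08 rad and contact force between the fingers and block below 0.1 N and linear speed of block below 0.02 m/s), for 0.2 s.
2. the gauge is held in the gripper, lifted clear of its stand (contact force between the fingers and gauge above 1 N and z of tip in the frame of dock above 0.06 m and contact force between gauge and dock below 0.1 N), for 0.1 s.
At the end, for the whole second after the job is handed in: Block home in its slot (4 mm of centre, 3 mm of floor, level to 0.08 rad), let go. Gauge held by the fingers, off its stand, still: tip within 7.5 mm of the ring's centre, axis within 0.12 rad of the face's normal, pushing the unit with 2 to 8 N, nose 1 to 7.5 mm in (all of step 1 and distance between tip and spot below 0.0075 m and angle between the z axis of gauge and the z axis of spot, either way round below 0.12 rad and contact force between gauge and unit between 2 and 8 N and value of joint nose between 0.001 and 0.0075 m and contact force between the fingers and gauge above 1 N and contact force between gauge and dock below 0.1 N and linear speed of gauge below 0.02 m/s); the arm keeps its last pose, push and grip.
It fails at once if the gauge is rammed onto the unit (over 20 N) (contact force between gauge and unit above 20 N).
It fails at once if the power unit is pushed out of its tilt (distance of spot from where it was at the start of the episode above 0.006 m).
It fails at once if a bystander (disc, square, tape, bracket) is moved by more than 20 mm (distance of any of disc, square, tape, bracket from where it was at the start of the episode above 0.02 m).
It also fails if it takes over 58 s, if anything falls off the work surface, if the arm or the gripper's body presses on something with over 40 N, if the wrist force passes 120 N, or if a joint passes its speed limit or range.

## Robot

A 7-joint arm with a two-finger parallel gripper is mounted at the origin on the work surface. World frame = base frame: x ahead of the robot, y to its left, z up, the work surface at z = 0. Lengths are in m, angles in rad, forces in N, time in s.
With the tool pointing down it reaches from about 0.4 to 0.85 m from the base axis. Payload 10.4 kg.
Tool frame: the origin (TCP) lies on the centre line of the jaws, within the pads' length; the fingertips stand 8 mm ahead of it and the grasp point (between the pads) lies 11 mm behind it (r.finger_overhang is the distance from the TCP to the fingertips, in m); z points along the fingers, y is the line along which they close (so a half turn about z gives the same grasp; the last joint's range is limited). The gripper opens to 87 mm and grips with 3 to 60 N. Pads are 19 mm wide; open, the fingers measure 117 mm over their backs; the gripper's body (75 mm by 190 mm) begins 51 mm behind the grasp point.
Start: joints at [-1.324, 0.332, -0.065, 1.46, 0.022, 1.35, -0.088], TCP at [0.167, 0.602, 0.231] pointing down, gripper open.
Joint ranges: [-2.6, 2.6], [-0.5, 2.12], [-1.47, 1.34], [0.16, 2.42], [-1.27, 4.41], [0.06, 2.06], [-2.6, 2.6]. Speed limits (rad/s): [2.22, 2.22, 2.79, 2.79, 3.14, 3.14, 3.14].

## Interface

Orientations are given as a unit quaternion [x, y, z, w].
In Python, from bench import r, vision gives the robot as it stands.
- The arm moves only by the tool drive_tool, never from a script. Its argument "series" is a list of rows, each a list of 2 entries, a list of its own where there are three numbers: the shift along the world's x, y, z in cm, then the turn about the world's z in degrees. A call has exactly 10 rows; each row shifts and turns the commanded pose from where the row before left it; what a row does not reach is not made up. A row lasts 1/8 s, in which the tool goes at most 62.5 mm and 10.7 degrees, less where a joint would pass 70% of its speed; a pose out of reach is approached as far as the arm can. A call with a gripper value outside its range is refused whole. "hand" is the closure, from 0 (fully open) to 1 (shut), set as the call begins (left out, the last holds). The fingers move at their own pace and stop on an object; "newtons" is the grip in N (left out, the last holds). Time passes only in rows, so rows that do not move let the fingers close, or fill a call up. It gives the time, the measured TCP pose, the force, the opening and the grip force at its end, in the units of the state.
- r.read_state(): the state, without advancing time (a new reading comes with each control period).
- vision.camera(name): name is "scene" or "top" or "wrist"; returns a dict with "color" (384x512x3 uint8, red, green, blue), "intrinsics" (3x3 intrinsics, pixels), "R" (3x3) and "t" (3): a world point X has camera coordinates R X + t; the wrist camera has in their place "mount" (4x4, takes a point from camera to tool coordinates, whose origin is the TCP and whose axes are the flange's). Camera axes: x right, y down, z forward; pixel columns grow to the right and rows downward; lengths in m; the calibration is good to about 2 mm. A picture is of the moment at which its call begins: read the wrist's pose just before it. There is no depth.
- r.close_job(): hands the job in; it is judged then, once.
The state is a dict: "time": time; "joint_positions": joint angles; "joint_vel": joint speeds; "joint_torque": joint torques, N m; "ee_pos": TCP position; "eef_rot": TCP orientation; "ft_force": force on the tool from outside, world axes, zero at the start; "torque": the same for the moment, N m; "width": finger opening in m; "grip_force": force on a finger pad.
Only numpy, scipy, OpenCV 4.12 (cv2) and the standard library are available. Lean on these libraries where they do the work, as an engineer would, in place of code of your own. Each camera call takes 0.05 s, during which the arm holds its last target. There are 200 camera calls.

## Working session

There is one attempt and no reset: what is moved stays moved. The work goes in short steps, Python scripts to look and compute and a tool call to move; the robot and the scene stay as the last step left them, time stands still between calls to the robot, and variables do not carry over. Pictures are saved under pics/ and viewed, at most 10 in all, crops included, and the job is handed in when it is done.

Besides the shell and the picture viewer there is one more tool, called after "Call:" as a command line: name --argument value ..., lists and objects as JSON in quotes. drive_tool: Moves the arm, as the interface text tells. Its arguments: {"type":"object","properties":{"series":{"type":"array"},"hand":{"type":"number"},"newtons":{"type":"number"}},"required":["series"]}

```bash
mkdir -p pics; ls
cat > h.py <<'E'
import numpy as np, cv2
from bench import r, vision
from scipy.spatial.transform import Rotation as Ro
def snap(name,fn):
    s=r.read_state(); c=vision.camera(name)
    if 'mount' in c:
        M=np.array(c['mount']); T=np.eye(4); T[:3,:3]=Ro.from_quat(s['eef_rot']).as_matrix(); T[:3,3]=s['ee_pos']
        W=np.linalg.inv(T@M); c['R']=W[:3,:3]; c['t']=W[:3,3]
    c={k:np.array(v) for k,v in c.items()}
    np.savez('pics/'+fn+'.npz',K=c['intrinsics'],R=c['R'],t=c['t'],im=c['color'])
    cv2.imwrite('pics/'+fn+'.png',c['color'][:,:,::-1]); return c
def load(fn): return np.load('pics/'+fn+'.npz')
def ray(d,uv):
    v=np.linalg.inv(d['K'])@[uv[0],uv[1],1]; return -d['R'].T@d['t'], d['R'].T@v
def atz(d,uv,z):
    o,v=ray(d,uv); return o+v*(z-o[2])/v[2]
def proj(d,X):
    p=d['R']@np.array(X)+d['t']; p=d['K']@p; return p[:2]/p[2]
def tri(obs):
    A=np.zeros((3,3));b=np.zeros(3)
    for d,uv in obs:
        o,v=ray(d,uv);v=v/np.linalg.norm(v);P=np.eye(3)-np.outer(v,v);A+=P;b+=P@o
    return np.linalg.solve(A,b)
def crop(fn,x0,x1,y0,y1,s,out):
    im=load(fn)['im'][y0:y1,x0:x1,::-1]; cv2.imwrite('pics/'+out+'.png',cv2.resize(im,None,fx=s,fy=s,interpolation=cv2.INTER_CUBIC))
E
python3 - <<'E'
from h import *
import cv2
a=snap('scene','s0');b=snap('top','t0');np.set_printoptions(precision=3,suppress=True)
for c in(a,b):print(c['intrinsics'],-c['R'].T@c['t'],c['R'][2])
s=r.read_state();print(s,r.finger_overhang)
im=np.vstack([a['color'],b['color']])[:,:,::-1]
print(im.shape)
E
```

```text
pics
[[400.254   0.    254.007]
 [  0.    400.254 198.353]
 [  0.      0.      1.   ]] [ 0.874 -0.474  1.056] [-0.285  0.414 -0.865]
[[424.617   0.    257.19 ]
 [  0.    424.617 191.815]
 [  0.      0.      1.   ]] [0.456 0.01  1.39 ] [ 0.069 -0.019 -0.997]
{'time': 0.1, 'joint_positions': array([-1.324,  0.333, -0.065,  1.461,  0.022,  1.35 , -0.088]), 'joint_vel': array([ 0.   , -0.001,  0.   , -0.002,  0.   , -0.001,  0.001]), 'joint_torque': array([  0.002, -62.454,   0.025, -39.071,  -0.061,   0.037,   0.   ]), 'ee_pos': array([0.166, 0.602, 0.23 ]), 'eef_rot': array([ 0.134,  0.991, -0.001, -0.   ]), 'ft_force': array([ 0.135,  0.955, -0.173]), 'torque': array([0.042, 0.001, 0.032]), 'grip_force': 0.0, 'width': 0.08684459056235597} 0.008
(768, 512, 3)
```

View pics/s0.png

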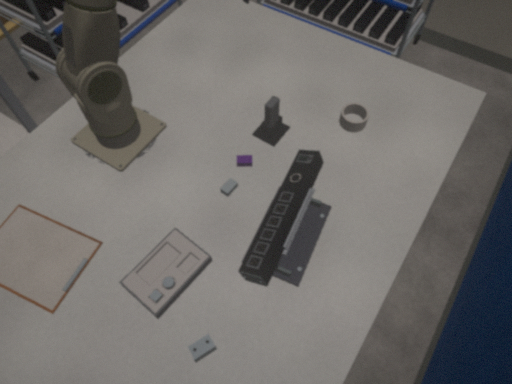

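View pics/t0.png

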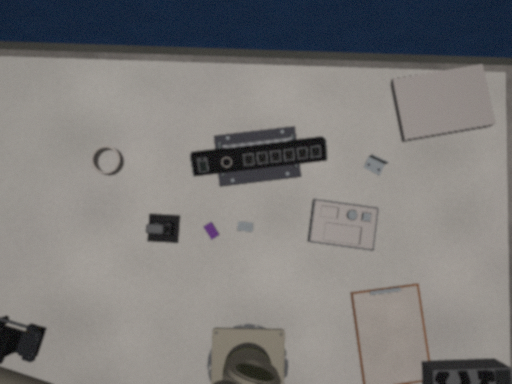

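Scene: the gauge stands in its dock (top 163,228), the unit is at (260,156) with the ring at (227,162), and the tray is at (343,224). Candidates for the block in the top view are the grey block (245,227), the purple look-alike (211,231), the bracket (376,164), and the disc and square in the tray (352,214 and 366,216). I choose the grey one at (245,227) and check it in a close crop.

Run:
```python
from h import *
d=load('t0')['im'];s=load('s0')['im']
def cr(im,x0,y0,w,h,f): return cv2.resize(im[y0:y0+h,x0:x0+w,::-1],None,fx=f,fy=f,interpolation=cv2.INTER_CUBIC)
# A: top block+tray  B: scene
A=cr(d,200,195,190,60,4.0); B=cr(d,140,130,190,80,4)
cv2.imwrite('pics/c1.png',np.vstack([A,B]))
C=cr(s,110,140,150,180,3); D=cr(s,215,90,120,180,3)
cv2.imwrite('pics/c2.png',np.hstack([C,D])); print(np.vstack([A,B]).shape,np.hstack([C,D]).shape)
```

```text
(560, 760, 3) (540, 810, 3)
```

View pics/c1.png

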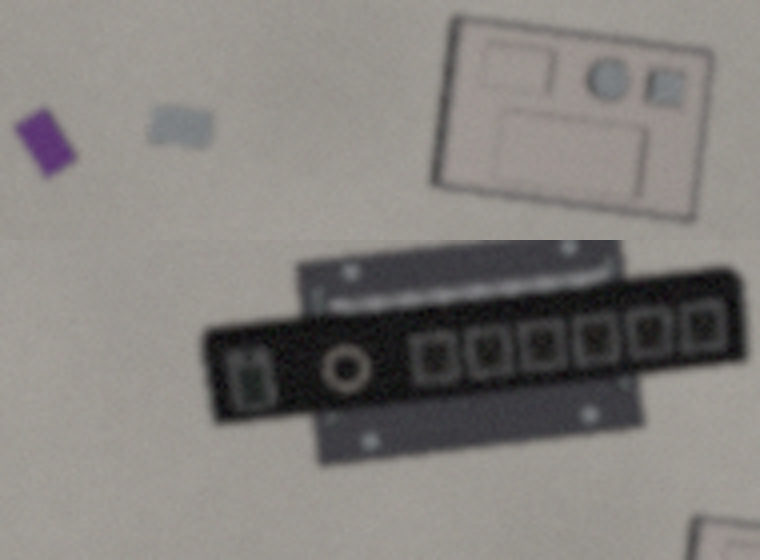

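View pics/c2.png

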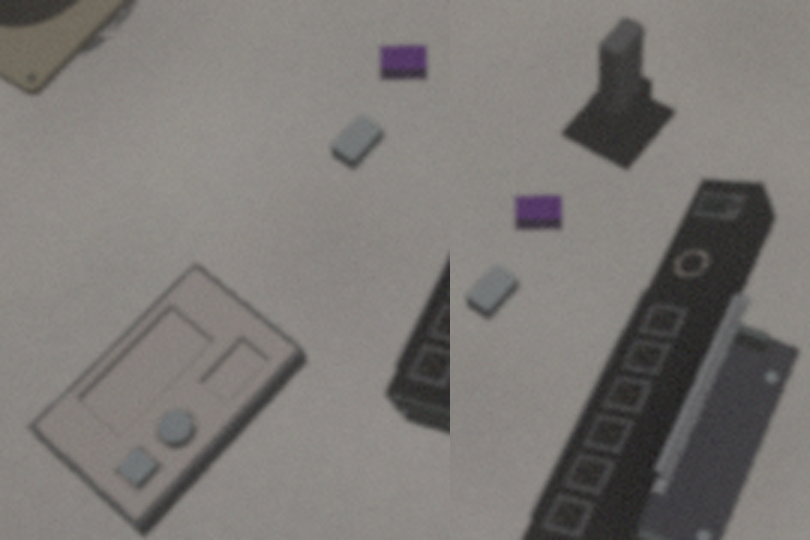

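Run:
```python
from h import *
np.set_printoptions(precision=4,suppress=True)
t=load('t0');s=load('s0')
f=lambda x,y,x0,y0,k:((x+.5)/k-.5+x0,(y+.5)/k-.5+y0)
A=lambda x,y:f(x,y,200,195,4)
B=lambda x,y:f(x,y-240,140,130,4)
C=lambda x,y:f(x,y,110,140,3)
D=lambda x,y:f(x-450,y,215,90,3)
ang=lambda a,b:np.degrees(np.arctan2(b[1]-a[1],b[0]-a[0]))
bl=[atz(t,A(*p),.022) for p in [(155,104),(214,110),(210,150),(149,143)]];print('block',np.mean(bl,0),'y-ax dir',ang(bl[1],bl[0])-90,ang(bl[2],bl[3])-90)
tr=[atz(t,A(*p),.034) for p in [(457,15),(714,50),(693,218),(433,185)]]
print('tray',np.mean(tr,0),ang(tr[1],tr[0])-90,ang(tr[2],tr[3])-90, ang(tr[3],tr[0]),np.linalg.norm(tr[0]-tr[1]),np.linalg.norm(tr[0]-tr[3]))
sl=[atz(t,A(*p),.034) for p in [(487,42),(556,49),(550,96),(482,86)]];print('slot',np.mean(sl,0))
print('ring',tri([(t,B(346,368)),(s,D(691,263))]))
# unit corners +y end: near-robot(-x) and far(+x)
p1=tri([(t,B(217,422)),(s,D(646,212))]) 
print('cornerfar +y', tri([(t,B(206,331)),(s,D(768,183))]), 'near +y', tri([(t,B(217,422)),(s,D(703,181))]))
ft=[atz(t,B(*p),.01) for p in [(297,262),(320,465),(645,425)]];print('foot',ft, ang(ft[2],ft[1])-90)
# scene tray check
st=[atz(s,C(*p),.034) for p in [(195,265),(304,355),(142,530),(32,427)]];print('tray scene',np.mean(st,0))
sb=[atz(s,C(*p),.022) for p in [(365,116),(383,129),(352,162),(332,143)]];print('block scene',np.mean(sb,0))
dk=[atz(t,p,.008) for p in [(148.5,214),(180,214.5),(179,242),(148,241.5)]];print('dock',np.mean(dk,0),dk)
print('dock scene',[atz(s,D(*p),.008) for p in [(563,132),(628,167),(675,111)]])
```

```text
block [0.439  0.0193 0.022 ] y-ax dir -4.330156329550306 -5.0852102355596145
tray [ 0.455  -0.2941  0.034 ] -6.224387163183508 -5.77212611743775 -7.097844453915283 0.20865434346981773 0.13705095971761014
slot [ 0.4926 -0.2489  0.034 ]
ring [0.6298 0.0799 0.1405]
cornerfar +y [0.6509 0.1811 0.1623] near +y [0.5885 0.1754 0.1271]
foot [array([0.7343, 0.1301, 0.01  ]), array([0.5679, 0.106 , 0.01  ]), array([ 0.6079, -0.1584,  0.01  ])] 8.618398937539226
tray scene [ 0.4598 -0.2976  0.034 ]
block scene [0.4439 0.0178 0.022 ]
dock [0.4268 0.2814 0.008 ] [array([0.4705, 0.3328, 0.008 ]), array([0.4716, 0.2312, 0.008 ]), array([0.383 , 0.2311, 0.008 ]), array([0.3821, 0.3306, 0.008 ])]
dock scene [array([0.3868, 0.234 , 0.008 ]), array([0.4735, 0.2313, 0.008 ]), array([0.4766, 0.3269, 0.008 ])]
```

Call:
drive_tool --series '[[[2.5, -4.5, 0], 1], [[2.5, -4.5, 0], 1], [[2.5, -4.5, 0], 1], [[2.5, -4.5, 0], 1], [[2.5, -4.5, 0], 1], [[2.5, -4.5, 0], 1], [[2.5, -4.5, 0], 1], [[2.5, -4.5, 0], 1], [[2.5, -4.5, 0], 1], [[2.5, -4.5, 0], 1]]' --hand 0.2 --newtons 20

```text
time: 1.35
ee_pos: [0.417, 0.1508, 0.2305]
eef_rot: [0.047, 0.999, 0.0, -0.0]
ft_force: [0.8, 1.1, 0.3]
width: 0.0695
grip_force: 0.0
```

Run:
```python
from h import *
np.set_printoptions(precision=4,suppress=True)
c=snap('wrist','w1');print(c['mount'],c['intrinsics'][0],-c['R'].T@c['t'],c['R'])
print(r.read_state()['ee_pos'],Ro.from_quat(r.read_state()['eef_rot']).as_matrix())
d=load('w1')
for X in [(.441,.0185,.022),(.63,.08,.14),(.427,.281,.1),(.455,-.294,.034)]: print(X,proj(d,X))
```

```text
[[ 0.001  -0.9549 -0.2971  0.0826]
 [ 1.      0.0009  0.0003 -0.0001]
 [-0.     -0.2971  0.9549 -0.1543]
 [ 0.      0.      0.      1.    ]] [319.1333   0.     261.84  ] [0.3347 0.1584 0.3848] [[ 0.0935  0.9956  0.0003]
 [ 0.9507 -0.0894  0.297 ]
 [ 0.2957 -0.0275 -0.9549]]
[0.4198 0.1444 0.2306] [[-0.9949  0.1007  0.0011]
 [ 0.1007  0.9949 -0.0014]
 [-0.0012 -0.0013 -1.    ]]
(0.441, 0.0185, 0.022) [153.5688 199.6078]
(0.63, 0.08, 0.14) [211.9333 407.0843]
(0.427, 0.281, 0.1) [402.7014 186.331 ]
(0.455, -0.294, 0.034) [-104.2688  236.9383]
```

Call:
drive_tool --series '[[[0, -3, -0.5], 0], [[0, -4, -0.5], 0], [[0, -3, -0.5], 0], [[0, -2, -0.5], 0], [[0, -1, 0], 0], [[0, 0, 0], 0], [[0, 0, 0], 0], [[0, 0, 0], 0], [[0, 0, 0], 0], [[0, 0, 0], 0]]'

```text
time: 2.65
ee_pos: [0.4166, 0.0226, 0.2106]
eef_rot: [0.047, 0.999, 0.0, -0.0]
ft_force: [-0.8, -0.6, -1.0]
width: 0.0695
grip_force: 0.0
```

Run:
```python
from h import *
np.set_printoptions(precision=4,suppress=True)
c=snap('wrist','w2');s=r.read_state();print(s['ee_pos'],s['joint_vel'],s['eef_rot'])
d=load('w2');u=proj(d,(.441,.0185,.022));print(u)
u=u.astype(int);crop('w2',max(u[0]-60,0),u[0]+60,max(u[1]-50,0),u[1]+50,6,'w2c');print(max(u[0]-60,0),max(u[1]-50,0))
```

```text
[0.4166 0.0225 0.2106] [ 0.0016 -0.0021  0.0009  0.0017 -0.0009 -0.0005 -0.0012] [ 0.0475  0.9989  0.     -0.    ]
[260.2823 195.3485]
200 145
```

View pics/w2c.png

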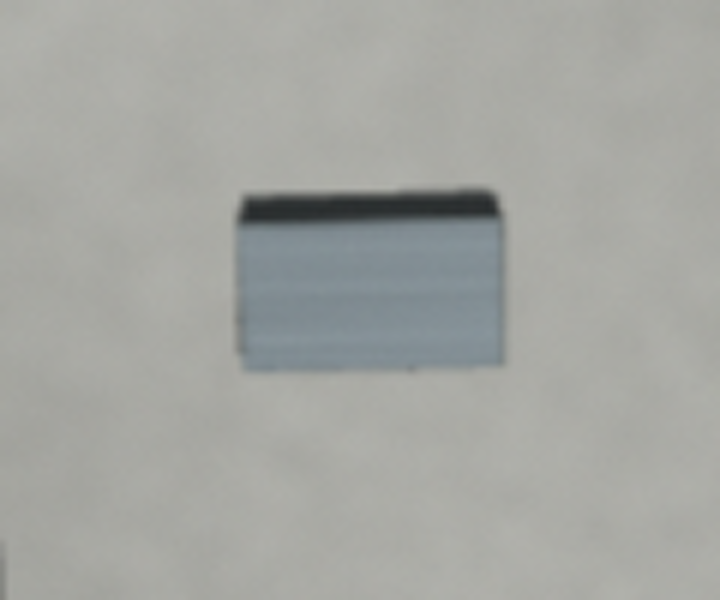

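The crop confirms a bare steel block; its top face spans crop pixels (239,221) to (504,371).

Run:
```python
from h import *
np.set_printoptions(precision=4,suppress=True)
d=load('w2')
P=[atz(d,((x+.5)/6-.5+200,(y+.5)/6-.5+145),.022) for x,y in [(239,220),(503,216),(504,367),(243,371)]]
print(np.mean(P,0),P);a=lambda v:np.degrees(np.arctan2(-v[0],v[1]))
print('yaw',a(P[1]-P[0]),a(P[2]-P[3]))
R=Ro.from_quat(r.read_state()['eef_rot']).as_matrix();print('tool yaw',a(R[:,1]))
```

```text
[0.4392 0.0202 0.022 ] [array([ 0.4225, -0.003 ,  0.022 ]), array([0.4263, 0.0457, 0.022 ]), array([0.4558, 0.0437, 0.022 ]), array([ 0.452 , -0.0056,  0.022 ])]
yaw -4.489473260953965 -4.45692368624034
tool yaw -5.4499760231949175
```

Call:
drive_tool --series '[[[0.8, -0.1, -3], 0.5], [[0.8, -0.1, -4], 0.5], [[0.7, 0, -4], 0], [[0, 0, -3], 0], [[0, 0, -2], 0], [[0, 0, -1.5], 0], [[0, 0, -1], 0], [[0, 0, -0.4], 0], [[0, 0, 0], 0], [[0, 0, 0], 0]]'

```text
time: 3.95
ee_pos: [0.44, 0.0205, 0.022]
eef_rot: [0.039, 0.999, 0.0, 0.0]
ft_force: [-0.3, -0.4, 0.5]
width: 0.0698
grip_force: 0.0
```

Call:
drive_tool --series '[[[0, 0, 0], 0], [[0, 0, 0], 0], [[0, 0, 0], 0], [[0, 0, 0], 0], [[0, 0, 0], 0], [[0, 0, 1], 0], [[0, 0, 2], 0], [[0, 0, 3], 0], [[0, 0, 3], 0], [[0, 0, 2], 0]]' --hand 0.6 --newtons 25

```text
time: 5.2
ee_pos: [0.4398, 0.0203, 0.1333]
eef_rot: [0.039, 0.999, 0.0, 0.001]
ft_force: [-0.5, 0.5, -2.0]
width: 0.0493
grip_force: 25.0
```

Call:
drive_tool --series '[[[0, -2, 1], 0], [[0, -4, 1], 0], [[0, -4, 1], 0], [[0, -3, 1], 0], [[0, -2, 1], 0], [[0, -1, 0], 0], [[0, -0.5, 0], 0], [[0, 0, 0], 0], [[0, 0, 0], 0], [[0, 0, 0], 0]]'

```text
time: 6.45
ee_pos: [0.4396, -0.1441, 0.1814]
eef_rot: [0.038, 0.999, 0.0, -0.0]
ft_force: [-0.0, 0.3, -2.4]
width: 0.0496
grip_force: 25.0
```

Run:
```python
from h import *
np.set_printoptions(precision=4,suppress=True)
c=snap('wrist','w3');s=r.read_state();print(s['ee_pos'],s['joint_vel'])
d=load('w3');
for p in [(.4935,-.2485,.034),(.53,-.19,.034),(.39,-.185,.034),(.455,-.294,.034)]: print(proj(d,p))
crop('w3',0,200,90,290,3.9,'w3c') if 0 else crop('w3',0,200,120,270,4,'w3c')
```

```text
[ 0.4396 -0.1442  0.1815] [ 0.0028 -0.0013  0.001  -0.0004  0.0021  0.0017  0.002 ]
[165.3677 241.2932]
[225.3374 268.6006]
[214.2418 136.1374]
[114.17   209.5876]
```

View pics/w3c.png

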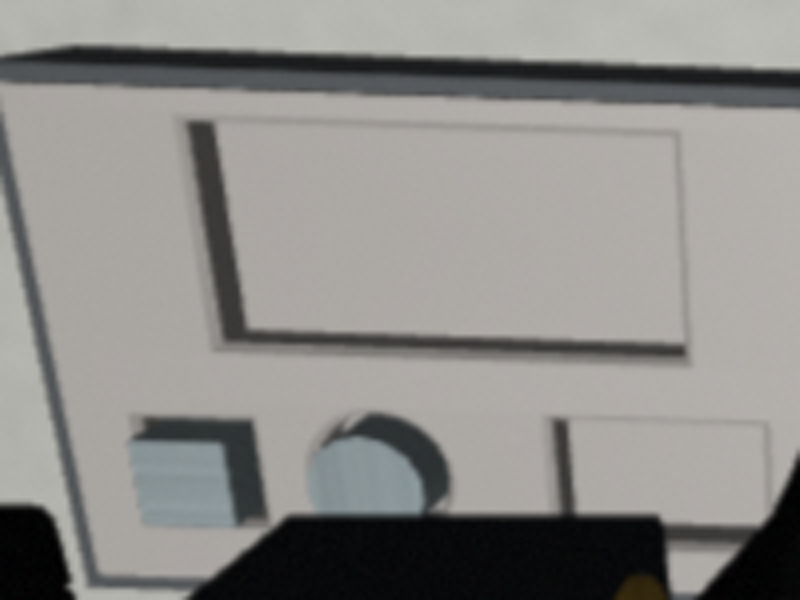

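Run:
```python
from h import *
np.set_printoptions(precision=4,suppress=True)
d=load('w3');a=lambda v:np.degrees(np.arctan2(-v[0],v[1]))
f=lambda x,y,z=.034:atz(d,((x+.5)/4-.5,(y+.5)/4-.5+120),z)
big=[f(*p) for p in [(180,118),(679,130),(690,362),(215,348)]]
print('big',big,np.mean(big,0),a(big[1]-big[0]),a(big[2]-big[3]),np.linalg.norm(big[1]-big[0]),np.linalg.norm(big[2]-big[1]))
s=[f(548,416),f(769,422)];print('slot near edge',s,a(s[1]-s[0]),np.linalg.norm(s[1]-s[0]))
fl=[f(216,118,.022),f(679,130,.022)];print('floor',fl)
for th in(-6,-6.5):
  t=np.radians(th);print(th,np.mean(s,0)+np.array([np.cos(t),np.sin(t),0])*.017)
b=np.mean(big,0);print('disc top',f(365,478,.042),'left-edge frame',f(90,582),f(0,82))
```

```text
big [array([ 0.3899, -0.3468,  0.034 ]), array([ 0.4017, -0.2293,  0.034 ]), array([ 0.46 , -0.236,  0.034]), array([ 0.4473, -0.354 ,  0.034 ])] [ 0.4247 -0.2915  0.034 ] -5.742148593838472 -6.154933999300238 0.11802601678213447 0.058652610383897213
slot near edge [array([ 0.4717, -0.2744,  0.034 ]), array([ 0.4776, -0.2185,  0.034 ])] -6.037219013766713 0.056193331143502216
floor [array([ 0.3919, -0.3462,  0.022 ]), array([ 0.4035, -0.233 ,  0.022 ])]
-6 [ 0.4916 -0.2483  0.034 ]
-6.5 [ 0.4916 -0.2484  0.034 ]
disc top [ 0.4818 -0.32    0.042 ] left-edge frame [ 0.5094 -0.4049  0.034 ] [ 0.3784 -0.3866  0.034 ]
```

Call:
drive_tool --series '[[[1, -2, -1], -0.8], [[1.4, -3, -2], -0.8], [[1.4, -3, -2], 0], [[1, -1.6, -2], 0], [[0.6, -0.8, -2], 0], [[0, 0, -1.5], 0], [[0, 0, -0.8], 0], [[0, 0, -0.4], 0], [[0, 0, 0], 0], [[0, 0, 0], 0]]'

```text
time: 7.75
ee_pos: [0.4939, -0.2485, 0.0651]
eef_rot: [0.053, 0.999, 0.0, 0.0]
ft_force: [-0.4, -0.1, -1.9]
width: 0.0495
grip_force: 25.0
```

Call:
drive_tool --series '[[[0, 0, -0.2], 0], [[0, 0, -0.2], 0], [[0, 0, -0.2], 0], [[0, 0, -0.2], 0], [[0, 0, -0.2], 0], [[0, 0, -0.2], 0], [[0, 0, -0.2], 0], [[0, 0, 0], 0], [[0, 0, 0], 0], [[0, 0, 0], 0]]'

```text
time: 9.0
ee_pos: [0.4936, -0.2486, 0.0507]
eef_rot: [0.053, 0.999, 0.0, 0.0]
ft_force: [0.6, 0.4, -1.7]
width: 0.0498
grip_force: 25.0
```

Call:
drive_tool --series '[[[0, 0, -0.2], 0], [[0, 0, -0.2], 0], [[0, 0, -0.2], 0], [[0, 0, 0], 0], [[0, 0, 0], 0], [[0, 0, 0], 0], [[0, 0, 0], 0], [[0, 0, 0], 0], [[0, 0, 0], 0], [[0, 0, 0], 0]]'

```text
time: 10.25
ee_pos: [0.4936, -0.2486, 0.0446]
eef_rot: [0.053, 0.999, 0.0, 0.0]
ft_force: [0.5, 0.9, -1.9]
width: 0.0499
grip_force: 25.0
```

Within 1 mm of the floor, so I open to about 63 mm, rise, and back off to look.

Call:
drive_tool --series '[[[0, 0, 0], 0], [[0, 0, 0], 0], [[0, 0, 0], 0], [[0, 0, 0], 0], [[0, 0, 1], 0], [[0, 0, 2], 0], [[0, 1, 3], 0], [[0, 3, 4], 0], [[0, 4, 3], 0], [[0, 2, 1], 0]]' --hand 0.28

```text
time: 11.5
ee_pos: [0.4946, -0.1471, 0.1877]
eef_rot: [0.052, 0.999, 0.001, 0.002]
ft_force: [0.3, -1.0, -0.2]
width: 0.0631
grip_force: 0.0
```

Call:
drive_tool --series '[[[-1, 0, 1], 0], [[-1, 0, 1], 0], [[-1, 0, 1], 0], [[0, 0, 0], 0], [[0, 0, 0], 0], [[0, 0, 0], 0], [[0, 0, 0], 0], [[0, 0, 0], 0], [[0, 0, 0], 0], [[0, 0, 0], 0]]'

```text
time: 12.75
ee_pos: [0.4636, -0.1486, 0.2146]
eef_rot: [0.053, 0.999, 0.0, -0.0]
ft_force: [-0.5, -0.6, -0.2]
width: 0.0627
grip_force: 0.0
```

Run:
```python
from h import *
np.set_printoptions(precision=4,suppress=True)
c=snap('wrist','w4');s=r.read_state();print(s['ee_pos'])
d=load('w4');u=proj(d,(.493,-.248,.044)).astype(int);print(u)
x0=max(u[0]-80,0);y0=max(u[1]-60,0);print(x0,y0);crop('w4',x0,x0+160,y0,min(y0+120,384),5,'w4c')
```

```text
[ 0.4636 -0.1486  0.2146]
[173 213]
93 153
```

View pics/w4c.png

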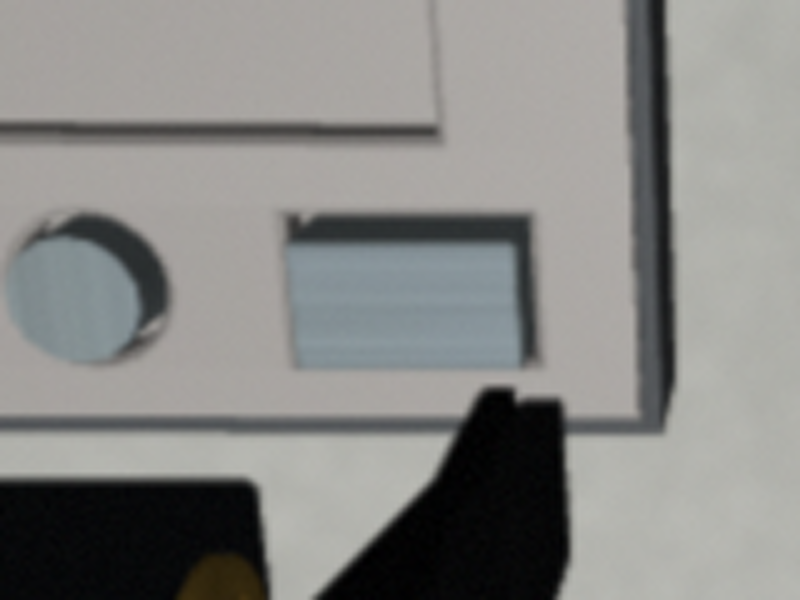

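Call:
drive_tool --series '[[[1, 2, 0.5], 0], [[1.5, 4, 0.5], 0], [[1.5, 4, 0.5], 0], [[1.5, 4, 0.5], 0], [[1.5, 4, 0.5], 0], [[1.5, 3, 0.5], 0], [[1, 2, 0.5], 0], [[0, 0, 0], 0], [[0, 0, 0], 0], [[0, 0, 0], 0]]'

```text
time: 14.05
ee_pos: [0.5583, 0.0802, 0.2496]
eef_rot: [0.054, 0.999, 0.0, -0.0]
ft_force: [0.7, -0.0, -0.1]
width: 0.0626
grip_force: 0.0
```

Run:
```python
from h import *
np.set_printoptions(precision=4,suppress=True)
d=load('w4');P=[atz(d,((x+.5)/5-.5+93,(y+.5)/5-.5+153),.044) for x,y in [(287,242),(516,242),(521,367),(296,367)]];print('block',np.mean(P,0),np.linalg.norm(P[0]-P[1]),np.linalg.norm(P[1]-P[2]))
c=snap('wrist','u1');s=r.read_state();print(s['ee_pos'],s['joint_vel'])
print(proj(load('u1'),(.63,.08,.1425)))
```

```text
block [ 0.4932 -0.2481  0.044 ] 0.04911780872321593 0.028968895651364342
[0.5583 0.0804 0.2496] [-0.0013  0.0006 -0.0048 -0.003  -0.0031 -0.0006 -0.0004]
[269.8459 269.7417]
```

Call:
drive_tool --series '[[[2, 0, 0], 0], [[4, 0, 0], 0], [[4, 0, 0], 0], [[3, 0, 0], 0], [[1, 0, 0], 0], [[0, 0, 0], 0], [[0, 0, 0], 0], [[0, 0, 0], 0], [[0, 0, 0], 0], [[0, 0, 0], 0]]'

```text
time: 15.35
ee_pos: [0.6984, 0.0816, 0.2498]
eef_rot: [0.053, 0.999, 0.0, 0.0]
ft_force: [-0.1, 0.1, 0.4]
width: 0.0629
grip_force: 0.0
```

```bash
cat > ring.py <<'E'
from h import *
from scipy.optimize import least_squares
np.set_printoptions(precision=4,suppress=True)
def find(fn):
    d=load(fn);u=proj(d,(.63,.08,.1425));g=cv2.cvtColor(d['im'],cv2.COLOR_RGB2GRAY)
    g=cv2.GaussianBlur(g,(3,3),0)
    x0,y0=(u-70).astype(int);x0=max(x0,0);y0=max(y0,0);w=g[y0:y0+140,x0:x0+140]
    th,b=cv2.threshold(w,0,255,cv2.THRESH_OTSU);cs,_=cv2.findContours(b,cv2.RETR_CCOMP,cv2.CHAIN_APPROX_NONE)
    out=[]
    for c in cs:
        if len(c)>40:
            e=cv2.fitEllipse(c);q=cv2.contourArea(c)/(np.pi*e[1][0]*e[1][1]/4+1e-9)
            if .97<q<1.03 and e[1][0]>15: out.append(((e[0][0]+x0,e[0][1]+y0),e[1],e[2]))
    return d,u,sorted(out,key=lambda e:-e[1][0])
E
python3 - <<'E'
from ring import *
c=snap('wrist','u2');s=r.read_state();print(s['ee_pos'],s['joint_vel'])
for f in('u1','u2'):
    d,u,o=find(f);print(f,u,o)
E
```

```text
[0.6985 0.0815 0.2497] [ 0.0031  0.0042 -0.0022 -0.0022  0.0006 -0.0004  0.0001]
u1 [269.8459 269.7417] []
u2 [250.847  114.8951] [((np.float64(249.61790466308594), np.float64(114.35596466064453)), (37.077518463134766, 39.00257873535156), 62.232852935791016), ((np.float64(249.6084442138672), np.float64(114.28656005859375)), (30.8133487701416, 32.12274932861328), 56.7718391418457)]
```

Run:
```python
from ring import *
d=load('u1');u=proj(d,(.63,.08,.1425));g=cv2.cvtColor(d['im'],cv2.COLOR_RGB2GRAY)
x0,y0=220,220;w=cv2.GaussianBlur(g,(3,3),0)[y0:y0+100,x0:x0+100]
print(w[::5,::4])
```

```text
[[ 69  68  68  69  70  70  72  71  71  71  71  70  71  71  70 108 114  69
   72 123 213 212 211 212 203]
 [ 69  70  70  69  69  70  70  70  71  71  71  71  72  74  73  88 114  76
   71  73 151  84  37  18  19]
 [ 69  69  69  70  70  70  71  72  80 107 113 189 198 171  63  45  20  14
   16  19  21  22  23  22  22]
 [ 69  70  72  83 117 157 183 195 193 164 103  50  22  16  20  21  21  21
   21  22  22  22  22  22  23]
 [164 187 195 190 153  95  40  19  16  19  21  21  21  22  21  22  22  22
   22  22  22  22  23  23  23]
 [ 81  33  16  17  20  20  21  21  21  21  22  21  21  22  22  22  21  22
   22  22  23  22  23  23  23]
 [ 20  20  21  20  20  21  21  21  22  20  21  22  21  22  22  22  22  23
   23  23  23  23  23  24  23]
 [ 20  21  20  21  21  21  22  21  21  21  72 170 180 180 126  28  22  23
   23  23  24  24  23  23  22]
 [ 21  21  21  22  21  21  22  22  23 141 116  26  23  23  58 178  43  23
   24  23  24  24  24  24  22]
 [ 21  21  22  21  22  22  22  23  66 138  23  22  23  22  23  53 160  24
   24  23  24  24  24  25  23]
 [ 22  21  22  22  22  22  22  23 113  83  23  23 
[... 300 characters left out ...]
46  46  45  46  46  45  46  46  46  45
   46  45  45  45  46  45  46]
 [ 61  61  61  62  61  61  61  61  61  61  61  61  60  61  61  61  61  61
   61  61  61  61  61  61  61]
 [ 71  71  71  71  71  71  71  71  71  71  71  71  71  70  70  70  70  70
   71  71  71  71  71  71  70]
 [ 76  75  76  75  75  76  75  76  75  75  75  76  76  75  76  75  76  75
   76  76  75  75  75  76  76]
 [ 51  51  50  51  51  51  51  51  51  51  51  51  51  58  83 132 134 135
  133 134 135 136 135 134 135]
 [ 23  23  22  23  23  23  23  27  50  99 158 200 209 210 213 213 214 213
  213 212 213 214 215 215 214]
 [ 23  25  37  83 146 192 206 210 212 210 211 211 212 212 213 212 214 212
  213 213 214 213 214 216 215]]
```

Call:
drive_tool --series '[[[-2, 0, 0], 0], [[-3, 0, 0], 0], [[-3, 0, 0], 0], [[-2, 0, 0], 0], [[0, 0, 0], 0], [[0, 0, 0], 0], [[0, 0, 0], 0], [[0, 0, 0], 0], [[0, 0, 0], 0], [[0, 0, 0], 0]]'

```text
time: 16.65
ee_pos: [0.5987, 0.0814, 0.2495]
eef_rot: [0.053, 0.999, -0.0, -0.0]
ft_force: [0.3, 0.0, -0.4]
width: 0.0625
grip_force: 0.0
```

```bash
cat > fit.py <<'E'
from ring import *
def pts(fn,c0,rowmax=999):
    # edge points along radial scan lines, per image, subpixel at half level
    d=load(fn);g=cv2.GaussianBlur(cv2.cvtColor(d['im'],cv2.COLOR_RGB2GRAY),(3,3),0).astype(float)
    R=np.arange(3,32,.1);o=[]
    for a in np.arange(0,2*np.pi,.06):
        x=(c0[0]+R*np.cos(a)).astype(np.float32);y=(c0[1]+R*np.sin(a)).astype(np.float32)
        v=cv2.remap(g.astype(np.float32),x[None],y[None],cv2.INTER_LINEAR)[0]
        k=v.argmax()
        if y[k]>rowmax or v[k]<80 or y.max()>rowmax+99: continue
        h=(v[k]+22)/2;i=np.where(v[:k]<h)[0];j=np.where(v[k:]<h)[0]
        if len(i)and len(j): o+=[(x[i[-1]],y[i[-1]],.0125),(x[k+j[0]],y[k+j[0]],.0155)]
    return d,np.array(o)
def fit(obs):
    def res(p):
        C=p[:3];ti,ya=p[3:];n=np.array([-np.sin(ti)*np.cos(ya),-np.sin(ti)*np.sin(ya),np.cos(ti)]);out=[]
        for d,o in obs:
            q=np.c_[o[:,:2],np.ones(len(o))]@np.linalg.inv(d['K']).T@d['R'];cam=-d['R'].T@d['t']
            X=cam+q*(((C-cam)@n)/(q@n))[:,None];out.append((np.linalg.norm(X-C,axis=1)-o[:,2])*1e3)
        return np.concatenate(out)
    s=least_squares(res,[.63,.08,.1425,.35,.15],loss='soft_l1',f_scale=.3);p=s.x
    return p[:3],np.degrees(p[3:]),np.sqrt(np.mean(res(p)**2))
E
python3 - <<'E'
from fit import *
c=snap('wrist','u3');s=r.read_state();print(s['ee_pos'],s['joint_vel'])
d,u,o=find('u3');print(u,o)
u1=pts('u1',(269,269),278);u2=pts('u2',(249.6,114.3));u3=pts('u3',o[0][0] if o else u)
print([len(k[1]) for k in(u1,u2,u3)])
for ob in([u1,u2,u3],[u2,u3],[u2],[u3],[u1,u2]):print(fit(ob))
E
```

```text
[0.5986 0.0814 0.2495] [-0.0022 -0.0023 -0.0004  0.0027 -0.0004  0.0018  0.0001]
[264.054  229.9043] [((np.float64(263.0926971435547), np.float64(230.33744049072266)), (34.348262786865234, 34.995174407958984), 3.2452380657196045), ((np.float64(263.06908416748047), np.float64(230.37897491455078)), (28.562721252441406, 29.223690032958984), 169.04063415527344)]
[140, 210, 210]
(array([0.6292, 0.0791, 0.1449]), array([22.7851,  6.0401]), np.float64(0.35976046848490845))
(array([0.6292, 0.0791, 0.1449]), array([22.7926,  6.24  ]), np.float64(0.3577472507947097))
(array([0.6292, 0.0791, 0.1456]), array([23.3001,  7.7469]), np.float64(0.3388411932539532))
(array([0.6287, 0.0792, 0.146 ]), array([23.2901,  7.0622]), np.float64(0.3777976785708259))
(array([0.6292, 0.0791, 0.1449]), array([22.7618,  6.8879]), np.float64(0.3498857903149313))
```

Call:
drive_tool --series '[[[-2, 2, 0], 1], [[-3.5, 3.5, 0], 1], [[-4, 4, 0], 1], [[-4, 4, 0], 1], [[-3.5, 3.5, 0], 1], [[-2.4, 2, 0], 1], [[-1, 1, 0], 0], [[0, 0, 0], 0], [[0, 0, 0], 0], [[0, 0, 0], 0]]' --hand 0.1

```text
time: 17.95
ee_pos: [0.3955, 0.2805, 0.2495]
eef_rot: [0.002, 1.0, -0.0, 0.0]
ft_force: [-0.6, -0.1, -0.3]
width: 0.0783
grip_force: 0.0
```

Run:
```python
from h import *
np.set_printoptions(precision=4,suppress=True)
c=snap('wrist','g1');s=r.read_state();print(s['ee_pos'],s['joint_vel'],s['eef_rot'])
d=load('g1');u=proj(d,(.427,.281,.1)).astype(int);print(u)
x0=u[0]-80;y0=max(u[1]-70,0);print(x0,y0);im=cv2.convertScaleAbs(d['im'],alpha=1.8)[y0:y0+120,x0:x0+160,::-1];cv2.imwrite('pics/g1c.png',cv2.resize(im,None,fx=5,fy=5,interpolation=cv2.INTER_CUBIC))
```

```text
[0.3953 0.2806 0.2495] [-0.0032 -0.0032 -0.0048  0.0017 -0.0025  0.     -0.0025] [ 0.0014  1.     -0.0001  0.    ]
[262 213]
182 143
```

View pics/g1c.png

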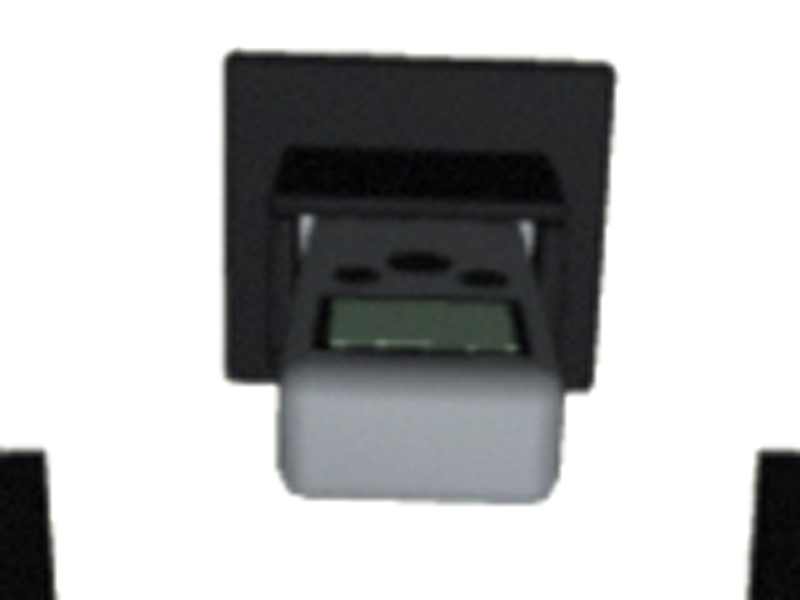

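Run:
```python
from h import *
np.set_printoptions(precision=4,suppress=True)
d=load('g1');f=lambda x,y,z:atz(d,((x+.5)/5-.5+182,(y+.5)/5-.5+143),z);a=lambda v:np.degrees(np.arctan2(-v[0],v[1]))
D=[f(*p,.008) for p in [(228,50),(615,65),(592,390),(226,380)]];print('dock',np.mean(D,0),a(D[1]-D[0]),a(D[2]-D[3]),D)
print('gauge y',f(279,430,.143),f(562,432,.143),'far x',f(425,501,.142),f(290,490,.143),f(550,496,.143), 'near', f(425,366,.143))
```

```text
dock [0.4267 0.284  0.008 ] -2.36270455519222 -1.804289233136963 [array([0.3808, 0.2373, 0.008 ]), array([0.3848, 0.334 , 0.008 ]), array([0.4721, 0.3312, 0.008 ]), array([0.4691, 0.2337, 0.008 ])]
gauge y [0.4253 0.2588 0.143 ] [0.4258 0.3089 0.143 ] far x [0.4396 0.2847 0.142 ] [0.4369 0.2605 0.143 ] [0.4382 0.3071 0.143 ] near [0.4132 0.2846 0.143 ]
```

Call:
drive_tool --series '[[[0.8, 0.1, -0.5], -1], [[0.8, 0.1, -1], -1], [[0.8, 0.1, -2], 0], [[0.7, 0, -2.5], 0], [[0, 0, -2.5], 0], [[0, 0, -2], 0], [[0, 0, -1.5], 0], [[0, 0, -1.2], 0], [[0, 0, -0.6], 0], [[0, 0, 0], 0]]'

```text
time: 19.25
ee_pos: [0.4256, 0.2844, 0.1115]
eef_rot: [0.018, 1.0, -0.0, -0.0]
ft_force: [0.2, 0.0, 1.0]
width: 0.0785
grip_force: 0.0
```

Call:
drive_tool --series '[[[0, 0, 0], 0], [[0, 0, 0], 0], [[0, 0, 0], 0], [[0, 0, 0], 0], [[0, 0, 0], 0], [[0, 0, 0.2], 0], [[0, 0, 0.4], 0], [[0, 0, 0.4], 0], [[0, 0, 0.2], 0], [[0, 0, 0], 0]]' --hand 0.7 --newtons 8

```text
time: 20.5
ee_pos: [0.4256, 0.2845, 0.1237]
eef_rot: [0.018, 1.0, 0.0, 0.0]
ft_force: [-0.4, 0.4, -2.2]
width: 0.052
grip_force: 8.0
```

Call:
drive_tool --series '[[[-0.2, 0, 0], 0], [[-0.4, 0, 0], 0], [[-0.5, 0, 0], 0], [[-0.5, 0.1, 0], 0], [[-0.5, 0, 0], 0], [[-0.5, 0, 0], 0], [[-0.5, 0, 0], 0], [[-0.3, 0, 0], 0], [[0, 0, 0], 0], [[0, 0, 0], 0]]'

```text
time: 21.75
ee_pos: [0.3913, 0.2854, 0.1235]
eef_rot: [0.018, 1.0, -0.0, -0.0]
ft_force: [1.5, 0.9, -2.2]
width: 0.052
grip_force: 8.0
```

Call:
drive_tool --series '[[[0, 0, 0], 0], [[0, 0, 0], 0], [[0, 0, 0.3], 0], [[0, 0, 1], 0], [[0, 0, 2], 0], [[0, 0, 3], 0], [[0, 0, 4], 0], [[0, 0, 3.7], 0], [[0, 0, 2], 0], [[0, 0, 1], 0]]' --newtons 40

```text
time: 23.0
ee_pos: [0.3919, 0.2855, 0.2952]
eef_rot: [0.018, 1.0, 0.001, 0.001]
ft_force: [-0.5, -0.8, -2.5]
width: 0.0518
grip_force: 40.0
```

Call:
drive_tool --series '[[[1, -1, 0], 1], [[2.5, -3, 0], 1.5], [[3, -4, 0], 2], [[4, -4, 0], 2], [[3, -4, 0], 2], [[2.5, -3, 0], 1], [[1.5, -1.3, 0], 0], [[0.9, -1, 0], 0], [[0, 0, 0], 0], [[0, 0, 0], 0]]'

```text
time: 24.25
ee_pos: [0.5751, 0.0734, 0.2934]
eef_rot: [-0.065, 0.998, 0.0, -0.0]
ft_force: [0.4, -0.2, -2.7]
width: 0.0517
grip_force: 40.0
```

Run:
```python
from h import *
np.set_printoptions(precision=4,suppress=True)
snap('scene','s1');snap('top','t1');snap('wrist','w5');s=r.read_state();p=np.array(s['ee_pos']);print(p,s['eef_rot'],s['ft_force'],s['width'])
d=load('s1');t=load('t1')
tip=p+[.0424,.0056,-.0909];P=p+[0,0,.011];n=np.array([-.384,-.0506,.922]);top=P+.0215*n
for k in (d,t): print([proj(k,X) for X in (P,tip,top,(.6292,.0791,.1449))])
u=proj(d,tip).astype(int);v=proj(t,tip).astype(int)
c=lambda k,u:cv2.resize(cv2.convertScaleAbs(k['im'],alpha=1.6)[u[1]-40:u[1]+40,u[0]-32:u[0]+32,::-1],None,fx=6,fy=6,interpolation=cv2.INTER_CUBIC)
print(u-[32,40],v-[32,40]);cv2.imwrite('pics/s1c.png',np.hstack([c(d,u),c(t,v)]))
```

```text
[0.5752 0.0733 0.2936] [-0.0656  0.9978  0.0003 -0.    ] [-0.2289 -0.136  -2.153 ] 0.051675687494687365
[array([279.0427, 131.5792]), array([292.5481, 162.3687]), array([276.1531, 124.9954]), array([294.8055, 176.5651])]
[array([224.7293, 173.9062]), array([225.2068, 162.8625]), array([224.6249, 176.3083]), array([226.3235, 161.6318])]
[260 122] [193 122]
```

View pics/s1c.png

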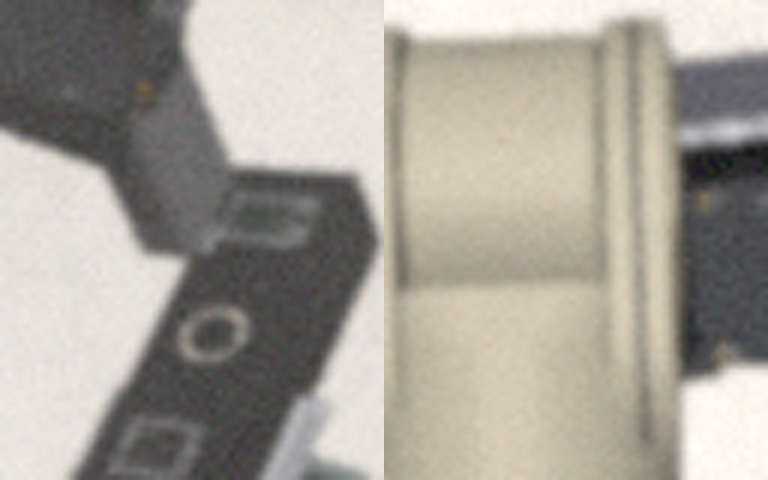

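```bash
python3 - <<'E'
from h import *
np.set_printoptions(precision=1,suppress=True)
d=load('s1');p=np.array([.5752,.0733,.2936]);P=p+[0,0,.011]
for t in(18,20,22.8,25,28):
    M=(Ro.from_euler('z',7.5,degrees=True)*Ro.from_euler('y',-t,degrees=True)).as_matrix()
    q=lambda v:(proj(d,P+M@(np.array(v)/1e3))-[260,122]+.5)*6-.5
    print(t,'low',[q((x,y,-88.5)) for x,y in((14,-26),(14,26),(-14,-26),(-14,26))],'tip',q((0,0,-110.5)),'slv',q((9,0,-100)),q((0,-9,-100)),'up',q((14,26,-20)))
E
python3 - <<'E'
from h import *
d=load('s1');im=d['im'][150:172,280:302].astype(int).sum(2)//3
for row in im:print(*['%3d'%v for v in row])
E
```

```text
18 low [array([172.7, 258.5]), array([220.4, 168.5]), array([113.9, 248.4]), array([162.3, 159.8])] tip [179.  242.2] slv [192.2 229.2] [165.2 241.6] up [184.8  54. ]
20 low [array([179. , 258.8]), array([226.6, 168.6]), array([120.6, 250.2]), array([168.8, 161.4])] tip [186.9 243.4] slv [199.3 229.8] [172.5 242.7] up [186.   53.3]
22.8 low [array([187.6, 258.9]), array([235.2, 168.4]), array([129.9, 252.4]), array([178. , 163.4])] tip [197.9 244.8] slv [209.2 230.4] [182.5 244. ] up [187.7  52.3]
25 low [array([194.3, 258.8]), array([241.8, 168.1]), array([137.2, 253.9]), array([185.2, 164.8])] tip [206.5 245.6] slv [216.8 230.5] [190.3 244.7] up [188.9  51.4]
28 low [array([203.2, 258.2]), array([250.7, 167.3]), array([147. , 255.7]), array([195. , 166.3])] tip [218.  246.3] slv [227.  230.4] [200.8 245.4] up [190.4  50.1]
 42  50  55  51  57  64  63  65  69  66  70  69  62  65  67  63  63  68  71  74  72  71
 47  49  49  53  56  61  63  68  67  66  69  70  69  64  67  67  67  66  57  55  47  52
 51  54  49  52  54  58  64  65  66  68  66  69  67  67  66  69  66  66  59  54  49  48
[... 972 characters left out ...]
 139 133 124 107 101  95  93  87  78  74  66  55  58  60  53  48  45  44  38  46  40
142 141 138 136 133 129 128 126 120 113  95  71  52  47  46  44  42  44  44  47  46  47
140 141 140 135 139 139 138 137 135 127 101  66  50  47  44  47  47  45  44  47  44  48
140 141 141 142 140 138 140 137 134 123  88  59  49  44  44  45  45  48  42  48  47  50
139 141 140 141 139 137 138 137 130 107  72  50  46  48  42  45  46  45  43  40  49  44
138 139 142 140 141 141 137 136 123  90  61  49  47  44  49  45  46  43  49  46  46  46
140 141 139 142 141 138 137 132 106  74  49  44  44  49  46  44  43  44  44  42  45  42
141 139 138 142 140 138 138 119  91  60  43  43  47  44  45  47  46  49  45  44  51  44
```

Call:
drive_tool --series '[[[0.2, 0, -1], 0], [[0.2, -0.1, -1.5], 0], [[0.2, 0, -1.2], 0], [[0, 0, -0.6], 0], [[0, 0, -0.4], 0], [[0, 0, 0], 0], [[0, 0, 0], 0], [[0, 0, 0], 0], [[0, 0, 0], 0], [[0, 0, 0], 0]]'

```text
time: 25.65
ee_pos: [0.5816, 0.0714, 0.2467]
eef_rot: [-0.065, 0.998, 0.0, 0.0]
ft_force: [-0.9, -0.6, -3.4]
width: 0.0515
grip_force: 40.0
```

Run:
```python
from h import *
np.set_printoptions(precision=3,suppress=True)
for i in range(4):
    c=snap('wrist','w6');s=r.read_state();print(s['ee_pos'],s['ft_force'])
snap('scene','s2');p=np.array(s['ee_pos']);d=load('s2')
tip=p+[.0437,.0058,-.0903];u=proj(d,tip);print(u,proj(d,(.6292,.0791,.1449)))
x0,y0=(u-[32,32]).astype(int);print(x0,y0)
cv2.imwrite('pics/s2c.png',cv2.resize(cv2.convertScaleAbs(d['im'],alpha=2)[y0:y0+64,x0:x0+64,::-1],None,fx=9,fy=9,interpolation=cv2.INTER_CUBIC))
```

```text
[0.582 0.071 0.247] [ 0.625 -0.408 -2.054]
[0.582 0.071 0.247] [-0.066  0.175 -2.552]
[0.582 0.071 0.247] [-0.013  0.074 -2.496]
[0.582 0.071 0.247] [ 0.618 -0.454 -1.884]
[293.498 174.076] [294.806 176.565]
261 142
```

View pics/s2c.png

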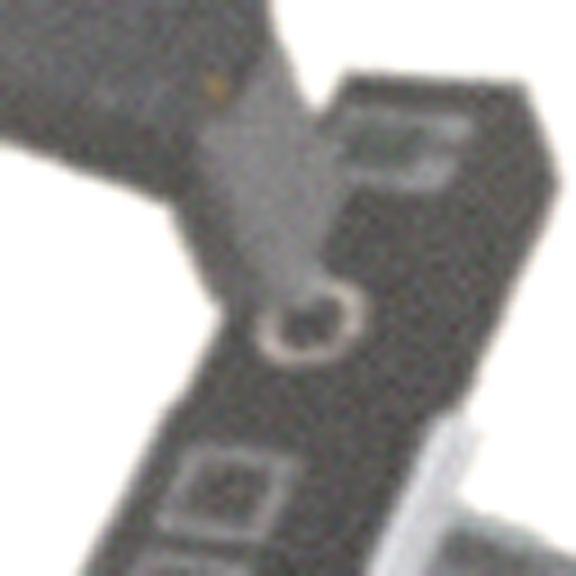

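Call:
drive_tool --series '[[[0.04, 0.02, -0.1], 0], [[0.04, 0.02, -0.1], 0], [[0.04, 0.02, -0.1], 0], [[0.04, 0.02, -0.1], 0], [[0.04, 0.02, -0.1], 0], [[0.04, 0.02, -0.1], 0], [[0.04, 0.02, -0.1], 0], [[0.04, 0.02, -0.1], 0], [[0, 0, 0], 0], [[0, 0, 0], 0]]'

```text
time: 27.15
ee_pos: [0.5848, 0.073, 0.2386]
eef_rot: [-0.065, 0.998, 0.0, 0.0]
ft_force: [0.4, -0.6, -2.1]
width: 0.052
grip_force: 40.0
```

```bash
cat > ft.py <<'E'
from h import *
np.set_printoptions(precision=4,suppress=True)
F=[]
for i in range(8):
    vision.camera('wrist');s=r.read_state();F.append(s['ft_force'])
print(s['ee_pos'],np.mean(F,0),np.std(F,0),s['time'])
E
python3 ft.py
```

```text
[0.5848 0.073  0.2386] [-0.0871  0.0702 -2.5837] [0.4414 0.4957 0.6977] 27.55
```

Call:
drive_tool --series '[[[0.04, 0, -0.1], 0], [[0.04, 0, -0.1], 0], [[0.04, 0, -0.1], 0], [[0.04, 0.02, -0.1], 0], [[0.04, 0.02, -0.1], 0], [[0, 0, 0], 0], [[0, 0, 0], 0], [[0, 0, 0], 0], [[0, 0, 0], 0], [[0, 0, 0], 0]]'

```text
time: 28.8
ee_pos: [0.5868, 0.0733, 0.2336]
eef_rot: [-0.065, 0.998, -0.0, 0.0]
ft_force: [-0.6, -1.5, 1.0]
width: 0.0516
grip_force: 40.0
```

```bash
python3 ft.py
```

```text
[0.5868 0.0733 0.2336] [-1.2111 -1.2822  0.4936] [0.5578 0.3347 0.3735] 29.2
```

Call:
drive_tool --series '[[[0.03, 0, -0.07], 0], [[0.03, 0.01, -0.06], 0], [[0, 0, 0], 0], [[0, 0, 0], 0], [[0, 0, 0], 0], [[0, 0, 0], 0], [[0, 0, 0], 0], [[0, 0, 0], 0], [[0, 0, 0], 0], [[0, 0, 0], 0]]'

```text
time: 30.45
ee_pos: [0.5874, 0.0734, 0.2323]
eef_rot: [-0.065, 0.998, 0.0, 0.0]
ft_force: [-2.1, -2.2, 1.1]
width: 0.0518
grip_force: 40.0
```

```bash
python3 ft.py
python3 - <<'E'
from h import *
I=[];
for i in range(8): I.append(vision.camera('scene')['color'].astype(float).mean(2))
snap('scene','s3');g=np.mean(I,0);d=load('s3');d0=load('s0')
n=np.array([-.384,-.0506,.922]);C=np.array([.6292,.0791,.1449])
print([np.round(proj(d,C+k*n),1) for k in(0,.01,.018,.03)], r.read_state()['time'])
print('cols 284..308');
for y in range(162,186):print(y,*['%3d'%v for v in g[y,284:308]])
print('before');g0=d0['im'].mean(2)
for y in range(168,186):print(y,*['%3d'%v for v in g0[y,284:308]])
E
```

```text
[0.5874 0.0735 0.2323] [-1.7118 -2.223   1.3107] [0.5254 0.6321 0.2591] 30.85
[array([294.8, 176.6]), array([293.7, 174.2]), array([292.9, 172.2]), array([291.5, 169.3])] 31.3
cols 284..308
162  45  53  60  64  65  65  65  65  66  67  65  65  64  66  64  62  59  57  58  61  64  69  71  72
163  44  52  59  63  65  65  66  66  66  65  65  66  65  67  64  59  52  47  47  47  51  53  53  55
164  44  51  56  61  64  66  65  65  65  65  67  66  65  66  63  62  55  47  42  42  45  43  44  45
165  45  48  55  59  62  64  66  65  65  67  66  66  64  65  65  65  57  47  44  44  43  43  44  44
166  45  48  53  56  62  64  64  66  65  66  66  66  65  65  65  63  57  49  44  43  43  44  44  43
167  45  48  50  56  60  63  65  65  65  66  65  65  66  66  64  64  58  49  45  43  44  43  43  43
168  46  47  47  52  57  62  63  65  65  66  66  66  66  66  66  63  54  49  45  43  45  44  44  42
169  46  47  46  50  55  59  64  65  65  64  65  66  66  65  65  59  51  44  42  43  42  45  42  44
170  48  45  46  48  54  58  63  65  66  65  65  66  66  65  62  57  47  44  44  43  43  43  43  44
171  50  4
[... 2596 characters left out ...]

179  87  58  45  45  51  58  76  77  60  44  47  45  52  52  65  68  61  49  44  45  47  47  39  45
180  71  49  45  46  46  60  77  83  75  64  55  60  62  65  64  61  51  47  42  47  43  45  45  43
181  59  47  48  47  45  50  63  76  78  73  72  73  70  69  60  53  43  43  44  45  45  42  46  41
182  53  46  45  44  45  45  46  58  60  59  58  57  57  51  50  42  40  45  43  44  42  44  47  44
183  47  47  46  47  50  42  40  42  46  48  48  48  43  42  46  49  43  44  44  45  44  45  43  45
184  45  46  46  44  44  45  46  47  44  44  42  42  43  43  44  41  42  44  47  48  42  40  44  47
185  44  48  39  42  44  42  43  44  46  48  43  43  44  41  39  43  44  44  46  45  44  46  40  42
```

Run:
```python
from h import *
np.set_printoptions(precision=1,suppress=True)
d=load('s3');P=np.array([.5874,.0735,.2433]);b=np.array([.4,.9])
for t in(16,20,23.5,27):
  for x in(0,):
    M=(Ro.from_euler('z',7.5,degrees=True)*Ro.from_euler('y',-t,degrees=True)).as_matrix()
    q=lambda v:proj(d,P+M@(np.array(v)/1e3))+b
    print(t,'low+x-y',q((14,-26,-88.5)),'low-x-y',q((-14,-26,-88.5)),'+x+y',q((14,26,-88.5)),'tip',q((0,0,-106)),'sleeve right',q((9,3,-100)),'sl',q((9,0,-90)))
```

```text
16 low+x-y [290.4 180.8] low-x-y [280.9 178.8] +x+y [297.9 166.2] tip [290.7 176.5] sleeve right [293.7 174.9] sl [292.6 173.4]
20 low+x-y [292.4 181. ] low-x-y [283.1 179.4] +x+y [299.9 166.3] tip [293.1 177. ] sleeve right [296.  175.2] sl [294.6 173.6]
23.5 low+x-y [294.1 181. ] low-x-y [284.9 179.8] +x+y [301.6 166.3] tip [295.3 177.3] sleeve right [298.  175.3] sl [296.4 173.8]
27 low+x-y [295.8 181. ] low-x-y [286.8 180.2] +x+y [303.3 166.2] tip [297.3 177.5] sleeve right [299.9 175.4] sl [298.1 173.8]
```

```bash
python3 -c "
from bench import r
print(r.read_state()['ft_force'],r.read_state()['grip_force']);print(r.close_job())"
```

```text
[-2.27280312 -2.37330344  1.01485474] 40.00048549845815
the job is handed in; nothing more can be done
None
```

I handed the job in at about 31 s with the zero block seated in its slot and let go, and the gauge held on the ring. It was tilted about 23° against a measured face tilt of 22.8°, with the tip estimated at the ring's centre and a push of about 4 N; no verdict came back.

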